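# Put the washed gas burner back together

### The arm

A 7-joint arm with a two-finger parallel gripper is mounted at the origin on the work surface. World frame = base frame: x ahead of the robot, y to its left, z up, the work surface at z = 0. Lengths are in mm, angles in degrees, forces in N, time in s.
With the tool pointing down it reaches from about 425 to 925 mm from the base axis. Payload 6.8 kg.
Tool frame: the origin (TCP) lies at the very end of the fingers, on their centre line; the grasp point (between the pads) lies 19 mm behind it; z points along the fingers, y is the direction in which the jaws open and shut (so a half turn about z gives the same grasp; the last joint's range is limited). The gripper opens to 88 mm and grips with 3 to 60 N. Pads are 20 mm wide; open, the fingers measure 115 mm over their backs; the gripper's body (75 mm by 178 mm) begins 61 mm behind the grasp point.
Start: joints at [-78.558, 27.33, 1.283, 89.118, -0.659, 63.558, -4.761], TCP at [204.496, 643.295, 222.664] pointing down, gripper open.
Joint ranges: [-169.35, 169.35], [-19.33, 120.38], [-80.79, 83.38], [13.8, 139.57], [-78.32, 258.32], [9.67, 109.79], [-169.56, 169.56]. Speed limits (degrees/s): [136.94, 136.94, 180, 180, 180, 180, 180].

### API

Orientations are given as [roll, pitch, yaw] about the fixed x, y, z axes, in that order (R = Rz(yaw) Ry(pitch) Rx(roll)).
In Python, from workcell import arm, eyes gives the robot as it stands. The module is installed in compiled form; this text tells all that it offers.
- The arm moves only by the tool apply_moves, never from a script. Its arguments are lists of equal length, an entry for each row: "hand": the gripper's target within -1 to 1 (shut at 1, half-way at 0, fully open at -1); "translation": the shift along the tool's x, y, z in cm, a list of three; "rot": the turn, a rotation vector about the tool's x, y, z in degrees, a list of three. A call has exactly 8 rows; each row shifts and turns the commanded pose from where the row before left it, along the tool's axes as they then stand; what a row does not reach is not made up. A row lasts 1/8 s, in which the tool goes at most 62.5 mm and 10.7 degrees, less where a joint would pass 70% of its speed; a pose out of reach is approached as far as the arm can. A call is refused whole if a number of a shift passes 6.25 or a number of a turn 10.7, either way. A call with a gripper value outside its range is refused whole. The fingers move at their own pace and stop on an object; the grip force is fixed at half the most. Time passes only in rows, so rows that do not move let the fingers close, or fill a call up. It gives the time, the measured TCP pose, the force and the opening at its end, in the units of the state.
- arm.observe(): the state, without advancing time (a new reading comes with each control period).
- eyes.capture(name): name is "side" or "top" or "wrist"; returns a dict with "img" (384x512x3 uint8, red, green, blue), "fx", "fy", "cx", "cy" (pixels), "T" (4x4, takes a point from camera to world coordinates); the wrist camera has in their place "T_tool_cam" (4x4, takes a point from camera to tool coordinates, whose origin is the TCP and whose axes are the flange's). Camera axes: x right, y up, looking along -z (the intrinsics and any distortion apply to the point x, -y, -z); pixel columns grow to the right and rows downward; lengths in mm; the calibration is good to about 2 mm. A picture is of the moment at which its call begins: read the wrist's pose just before it. There is no depth.
- arm.close_job(): hands the job in, once; it reports no verdict.
Trained networks look in the newest picture that a camera, given by its name, has taken for a name from the list of things; names that differ only in an ending like _2 or _b are one class to them, and where a whole thing is asked for, a point or a joint stands for the part that bears it (a point fixed in the world has none). Each returns a list of dicts, best first, with "conf" (0 to 1); they miss things now and then, are a little off and sometimes report something else, mostly with a low value. They report only what shows in the picture. A call takes as long as a camera call. They do not tell look-alikes from the thing itself.
- eyes.silhouettes(label, camera): "pixels" (384x512 bool, what is visible of it).
- eyes.spot_point(label, camera): "centre" ([x, y, z] in mm, in world coordinates, good to about 4 mm: a listed point, or the origin of a listed thing).
The state is a dict: "clock": time; "joint_positions": joint angles; "dq": joint speeds; "joint_torque": joint torques, N m; "ee_pos": TCP position; "tcp_rot": TCP orientation; "wrist_force": force on the tool from outside, world axes, zero at the start; "torque": the same for the moment, N m; "width": finger opening in mm.
Only numpy, scipy, OpenCV 4.12 (cv2) and the standard library are available. Lean on these libraries where they do the work, as an engineer would, in place of code of your own. Each camera call takes 0.05 s, during which the arm holds its last target.

### The job

The burner of the gas stove has been taken apart for washing. Set the large burner head, flange down, over the spigot in the stove until it sits flat on its seat, then set the large closed-topped burner cap, flange down, over the end of the spigot so that it sits flat on the head. Leave the small open-topped burner head, a spare, where it lies.

Things in the scene. Friction and masses are not known exactly. Their poses are not given: they have to be found in the camera images.
- seat (a point): Centre of the flat dark burner seat, 100 mm across, on top of the fixed steel stove (260 x 300 mm, 70 mm high); the point lies in the seat's face, 80 mm above the worktop, z up. A fixed upright spigot rises 68 mm from it on the same axis: 28 mm across up to 42 mm, 20 mm across from 47 mm to 58 mm, then a cone to the 8 mm tip.
- head_hub (a point): Large burner head, loose, aluminium, 0.3 kg, lying flange down: flange 96 mm across, 6 mm thick; hub above it 50 mm across, 48 mm high in all, slots round its top; open bore 33 mm across right through. Point: on its axis, 29 mm above its underside, to grip the hub from above (keep fingertips above the flange); z up. Seated, the point is 29 mm above the seat.
- cap_hub (a point): Large burner cap, loose, aluminium, 0.22 kg, lying flange down: flange 76 mm across, 6 mm thick; hub above it 40 mm across, 44 mm high in all, closed on top; socket from below 25 mm across, 34 mm deep. Point: on its axis, 27 mm above its underside, to grip the hub from above; z up. Seated on the head, the point is 75 mm above the seat.
- small_hub (a point): Spare small burner head, to be left alone: loose, aluminium, flange 64 mm across, hub 32 mm across, 38 mm high, open bore only 16 mm across; it lies flange down among the others (a still smaller cap, flange 48 mm across with a thin solid stem, lies there too). Point: on its axis, 25 mm above its underside; z up.
There are look-alikes about, which are no part of the job. Leave any purple or yellow look-alike of the part that bears cap_hub alone.

How it is judged:
By the outcome, as a careful person would: the job done as asked, in the order asked, and still so for the second after the job is handed in, with the robot touching nothing.
It also fails if it takes over 64 s, if anything falls off the work surface, if the arm or the gripper's body presses on something with over 40 N, if the wrist force passes 120 N, or if a joint passes its speed limit or range.

## Working session

There is one attempt and no reset: what is moved stays moved. The work goes in short steps, Python scripts to look and compute and a tool call to move; the robot and the scene stay as the last step left them, time stands still between calls to the robot, and variables do not carry over. Pictures are saved under pics/ and viewed, and the job is handed in when it is done.

Besides the shell and the picture viewer there is one more tool, called after ">>>" by a JSON object that holds its "op" and its "data". apply_moves: Moves the arm, as the interface text tells. Its arguments: {"type":"object","properties":{"hand":{"type":"array","items":{"type":"number"}},"translation":{"type":"array","items":{"type":"array","items":{"type":"number"}}},"rot":{"type":"array","items":{"type":"array","items":{"type":"number"}}}},"required":["hand","translation","rot"]}

```bash
mkdir -p pics; python3 - <<'E'
from workcell import arm, eyes
import cv2
s=arm.observe(); print({k:s[k] for k in('clock','ee_pos','tcp_rot','width','wrist_force')})
for c in("top","side"):
    d=eyes.capture(c); cv2.imwrite(f"pics/{c}0.png",d["img"][:,:,::-1])
    print(c,d['T'],d['fx'],[k for k in d])
    for l in("seat","head_hub","cap_hub","small_hub"):
        print(l,[(x['centre'],round(x['conf'],2)) for x in eyes.spot_point(l,c)])
print(arm.observe()['clock'])
E
```

```text
{'clock': 0.0, 'ee_pos': array([204.32224994, 642.69314977, 221.68643441]), 'tcp_rot': array([-1.79895260e+02,  7.45145587e-03,  1.62366454e+02]), 'width': 87.7934370706566, 'wrist_force': array([-0.11318118, -0.77555535, -0.11536049])}
top [[-5.29867964e-03  9.90312629e-01 -1.38754531e-01  3.95282657e+02]
 [-9.99778403e-01 -8.07329381e-03 -1.94413784e-02  9.62742819e+01]
 [-2.03732487e-02  1.38620770e-01  9.90135957e-01  8.10143452e+02]
 [ 0.00000000e+00  0.00000000e+00  0.00000000e+00  1.00000000e+00]] 378.93611957166206 ['img', 'fx', 'fy', 'cx', 'cy', 'T']
seat [([583.6, -121.2, 79.3], 0.62)]
head_hub [([593.4, 376.6, 27.3], 0.61)]
cap_hub [([432.3, 208.1, 29.8], 0.91), ([367.3, 94.2, 22.7], 0.78), ([532.8, 117.4, 25.6], 0.74)]
small_hub [([610.3, 212.3, 21.9], 0.85)]
side [[-9.77747274e-01  1.20586298e-01 -1.71665995e-01  3.41427054e+02]
 [-2.09783940e-01 -5.65844936e-01  7.97377079e-01  7.89181045e+02]
 [-9.83583407e-04  8.15646034e-01  5.78550412e-01  5.85164146e+02]
 [ 0.00000000e+00  0.00000000e+00  0.00000000e+00  1.00000000e+00]] 470.6170620992643 ['img', 'fx', 'fy', 'cx', 'cy', 'T']
seat []
head_hub [([599.7, 373.7, 26.3], 0.79)]
cap_hub [([435.8, 206.6, 27.4], 0.75), ([365.9, 93.2, 27.4], 0.64), ([539.3, 120.2, 28.3], 0.61)]
small_hub [([611.6, 211.3, 27.9], 0.93)]
0.5
```

View pics/top0.png

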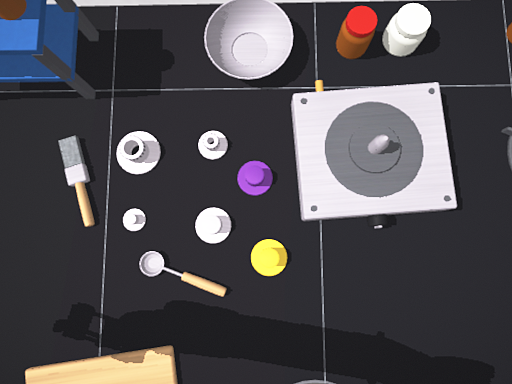

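View pics/side0.png

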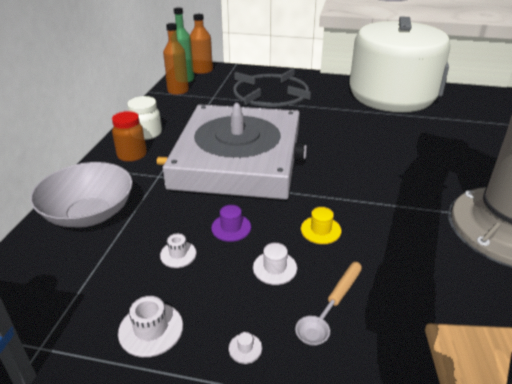

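The large head is white and slotted, at top (138,152) / side (150,318). The white large cap is at top (213,225) / side (274,263). The purple and yellow parts are look-alikes. The seat is the inner dark disc at about top (375,150). I'll refine these by fitting models to both views.

```bash
cat > h.py <<'E'
import numpy as np, cv2
from scipy.optimize import minimize, least_squares
from scipy.spatial.transform import Rotation as R
def proj(P,d,T=None):
    T=d['T'] if T is None else T
    p=(np.atleast_2d(P)-T[:3,3])@T[:3,:3]
    return np.c_[d['cx']+d['fx']*p[:,0]/-p[:,2], d['cy']+d['fy']*-p[:,1]/-p[:,2]]
def ray(uv,d,z,T=None):
    T=d['T'] if T is None else T
    v=T[:3,:3]@np.array([(uv[0]-d['cx'])/d['fx'],-(uv[1]-d['cy'])/d['fy'],-1.])
    o=T[:3,3]; return o+v*(z-o[2])/v[2]
t=np.linspace(0,2*np.pi,60,endpoint=False)
def ring(x,y,z,r): return np.c_[x+r*np.cos(t),y+r*np.sin(t),0*t+z]
def model(x,y,z0,cyls,d,T=None,S=4):
    m=np.zeros((384*S,512*S),np.uint8)
    for (r,a,b) in cyls:
        p=proj(np.r_[ring(x,y,z0+a,r),ring(x,y,z0+b,r)],d,T)
        cv2.fillConvexPoly(m,cv2.convexHull(np.round((p+.5)*S-.5).astype(np.int32)),255)
    return cv2.resize(m,(512,384),interpolation=cv2.INTER_AREA)/255.
def fit(mask,x0,z0,cyls,d,T=None):
    f=lambda q:np.abs(model(q[0],q[1],z0,cyls,d,T)-mask).sum()
    r=minimize(f,x0,method='Nelder-Mead',options=dict(initial_simplex=np.array([x0,[x0[0]+6,x0[1]],[x0[0],x0[1]+6]]),xatol=.1,fatol=.1))
    return r.x,r.fun,mask.sum()
HEAD=[(48,0,6),(25,6,48)];CAP=[(38,0,6),(20,6,44)];SMALL=[(32,0,6),(16,6,38)]
def tool_T(s,d):
    M=np.eye(4);M[:3,:3]=R.from_euler('xyz',s['tcp_rot'],degrees=True).as_matrix();M[:3,3]=s['ee_pos'];return M@d['T_tool_cam']
E
python3 - <<'E'
from workcell import arm, eyes
from h import *
for c in("top","side"):
    d=eyes.capture(c)
    for l,M,x0 in(("head_hub",HEAD,(596,375)),("cap_hub",CAP,(434,207)),("small_hub",SMALL,(611,212))):
        ms=eyes.silhouettes(l,c)
        print(c,l,[ (round(m['conf'],2),)+tuple(np.round(fit(m['pixels'].astype(float),x0,0,M,d)[0],1)) +tuple(np.round(fit(m['pixels'].astype(float),x0,0,M,d)[1:],0)) for m in ms[:3]])
    # zoom on stove
    p=proj([(583,-121,100)],d)[0].astype(int); im=d['img'][:,:,::-1]
    a=im[max(p[1]-75,0):p[1]+75,p[0]-100:p[0]+100]; cv2.imwrite(f'pics/z_{c}.png',cv2.resize(a,None,fx=4,fy=4,interpolation=cv2.INTER_CUBIC)); print(p)
E
```

```text
top head_hub [(0.87, np.float64(594.6), np.float64(371.3), np.float64(159.0), np.float64(1358.0))]
top cap_hub [(0.72, np.float64(535.5), np.float64(116.1), np.float64(75.0), np.float64(910.0)), (0.55, np.float64(434.6), np.float64(205.6), np.float64(41.0), np.float64(1018.0))]
top small_hub [(0.9, np.float64(609.9), np.float64(207.7), np.float64(52.0), np.float64(691.0))]
[377 143]
side head_hub [(0.56, np.float64(594.6), np.float64(375.0), np.float64(166.0), np.float64(2866.0))]
side cap_hub [(0.67, np.float64(2045.2), np.float64(-1679.6), np.float64(1043.0), np.float64(1043.0)), (0.63, np.float64(434.6), np.float64(210.1), np.float64(116.0), np.float64(1287.0)), (0.62, np.float64(536.1), np.float64(120.5), np.float64(96.0), np.float64(1002.0))]
side small_hub [(0.95, np.float64(610.0), np.float64(212.7), np.float64(73.0), np.float64(858.0))]
[236 122]
```

View pics/z_top.png

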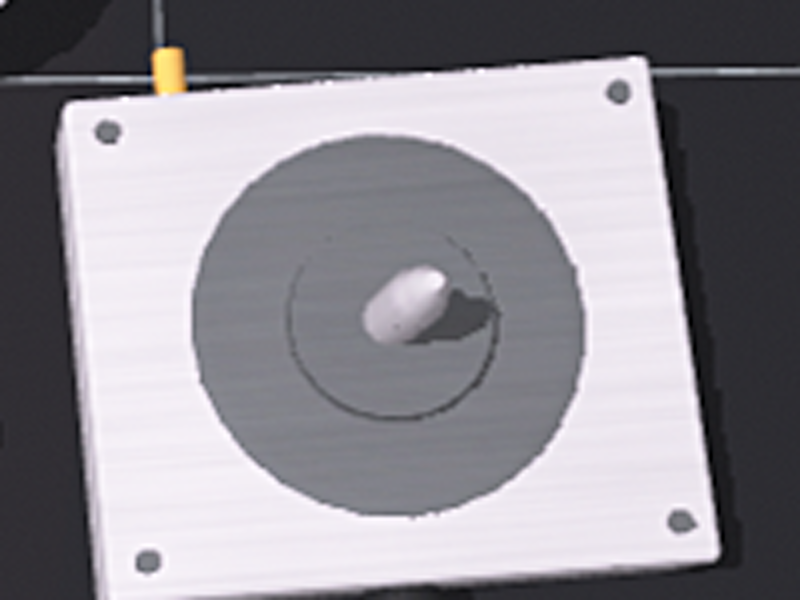

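View pics/z_side.png

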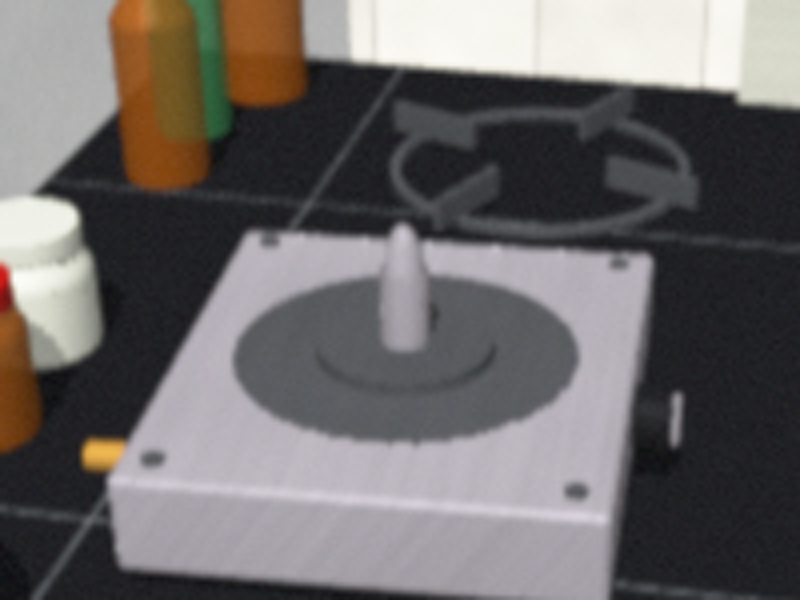

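```bash
python3 - <<'E'
from workcell import arm, eyes
from h import *
s=arm.observe(); d=eyes.capture("wrist"); print(np.round(d['T_tool_cam'],3),d['fx'],d['cx'],d['cy'])
cv2.imwrite('pics/w0.png',d['img'][:,:,::-1])
top=eyes.capture('top'); side=eyes.capture('side')
print('tip',ray((385,136),top,146),ray((236.6,103.7),side,147))
# seat circle zoom pts top
pts=[(288,318),(497,320),(393,417),(310,372),(470,385)]
for dd,pts,o in((top,pts,(277,68)),(side,[(317,350),(494,350),(405,392),(350,380),(460,380)],(136,47))):
    P=np.array([ray((o[0]+(u-1.5)/4,o[1]+(v-1.5)/4),dd,80)[:2] for u,v in pts])
    r=least_squares(lambda q:np.hypot(P[:,0]-q[0],P[:,1]-q[1])-50,[583,-121]); print(r.x,np.round(r.fun,1))
print(s['joint_positions'])
Tt=R.from_euler('xyz',s['tcp_rot'],degrees=True).as_matrix()
print(Tt.T@(np.array([595,373,200])-s['ee_pos']))
E
```

```text
[[ 0.0000e+00  9.6100e-01  2.7700e-01  7.4439e+01]
 [ 1.0000e+00 -0.0000e+00  1.0000e-03 -1.0000e-01]
 [ 1.0000e-03  2.7700e-01 -9.6100e-01 -1.6191e+02]
 [ 0.0000e+00  0.0000e+00  0.0000e+00  1.0000e+00]] 340.3643800452056 256.3417179169763 191.31846307304812
tip [ 583.97970126 -120.63941715  146.        ] [ 580.53177952 -117.75475726  147.        ]
[ 581.20034962 -121.05021915] [ 1.1  0.9  0.2 -0.3 -0.1]
[ 578.84859246 -109.52351044] [-0.3 -0.8  1.8 -1.5 -0.7]
[-78.55749487  27.32733499   1.28228647  89.11670319  -0.6605886
  63.55814303  -4.76114816]
[-454.05909332 -139.28825173   22.66613894]
```

View pics/w0.png

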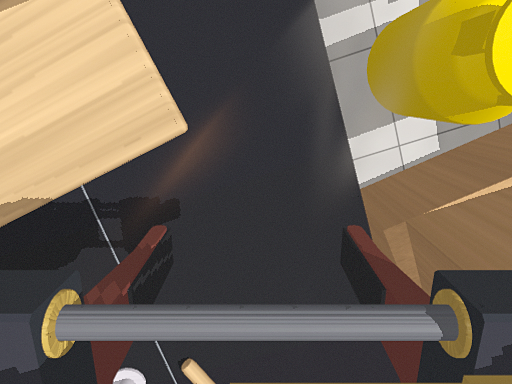

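>>> {"op": "apply_moves", "data": {"hand": [-1,-1,-1,-1,-1,-1,-1,-1], "translation": [[-5.9,-1.74,0],[-5.9,-1.74,0],[-5.9,-1.74,0],[-5.9,-1.74,0],[-5.9,-1.74,0],[-5.9,-1.74,0],[-5.9,-1.74,0],[-5.9,-1.74,0]], "rot": [[0,0,0],[0,0,0],[0,0,0],[0,0,0],[0,0,0],[0,0,0],[0,0,0],[0,0,0]]}}

```text
clock: 2.05
ee_pos: [613.7, 366.5, 222.9]
tcp_rot: [180.0, 0.0, 162.4]
wrist_force: [1.0, -0.0, 0.1]
width: 87.7
```

```bash
cat > look.py <<'E'
import sys
from workcell import arm, eyes
from h import *
def look(lbl,M,x0,n,z0=0):
    eyes.capture("wrist"); 
    s=arm.observe(); d=eyes.capture("wrist"); T=tool_T(s,d)
    print(s['clock'],np.round(s['ee_pos'],1),np.round(s['tcp_rot'],2),np.round(s['joint_positions'],0))
    cv2.imwrite(f'pics/{n}.png',d['img'][:,:,::-1])
    print(eyes.spot_point(lbl,'wrist'))
    for m in eyes.silhouettes(lbl,'wrist'):
        mm=m['pixels'].astype(float)
        v,u=np.nonzero(mm); print(m['conf'],u.mean(),v.mean(),u.min(),u.max(),v.min(),v.max(),fit(mm,x0,z0,M,d,T))
E
python3 -c "
from look import *
look('head_hub',HEAD,(595,373),'w1')"
```

```text
2.1 [621.6 357.1 222.7] [-179.82    0.4   161.77] [-41.  31.   8.  83.  -4.  66.  40.]
[{'centre': [595.0, 375.5, 29.6], 'conf': 0.86}, {'centre': [431.6, 209.0, 28.4], 'conf': 0.21}]
0.91 264.712885930856 131.70179330745054 221 308 88 176 (array([595.78940318, 374.05882965]), np.float64(687.6705882352942), np.float64(5409.0))
```

View pics/w1.png

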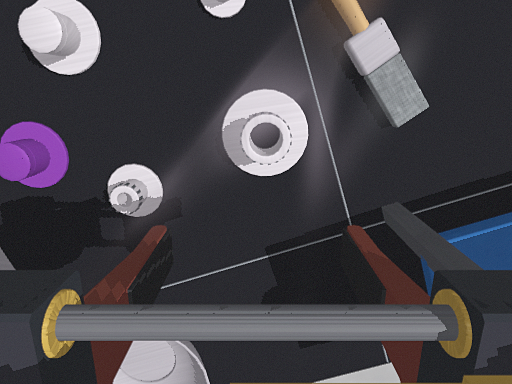

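```bash
python3 -c "
from look import *
look('head_hub',HEAD,(595,373),'w2')
s=arm.observe(); d=eyes.capture('wrist'); T=tool_T(s,d); im=d['img'][:,:,::-1].copy()
print(np.round(s['ee_pos'],1))
for q,c in(((595.5,374),(0,255,0)),):
  for r,a in((48,0),(48,6),(25,48),(16.5,48)):
    cv2.polylines(im,[np.round(proj(ring(*q,a,r),d,T)*16).astype(np.int32)],True,c,1,cv2.LINE_AA,4)
im=im[60:210,160:360]; cv2.imwrite('pics/w2o.png',cv2.resize(im,None,fx=4,fy=4))
"
```

```text
2.3 [611.6 368.1 222.4] [ 1.7999e+02 -6.0000e-02  1.6237e+02] [-41.  31.   8.  83.  -5.  66.  40.]
[{'centre': [598.3, 372.4, 25.8], 'conf': 0.68}]
0.81 257.57869573532224 145.20386307133296 216 301 103 188 (array([595.97934838, 374.14500178]), np.float64(646.5294117647059), np.float64(5229.0))
[610.5 369.7 222.7]
```

View pics/w2o.png

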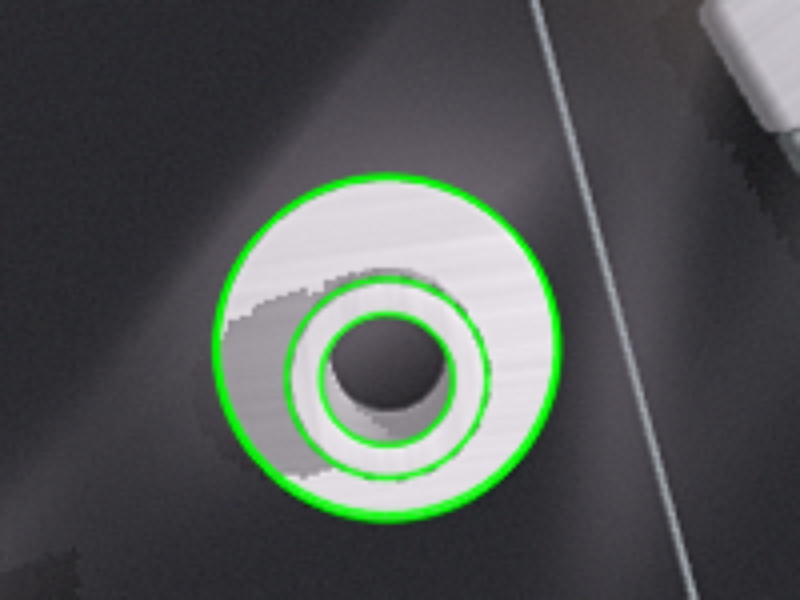

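The projected outline matches the head at (595.5, 374). I'll descend over it and grip.

>>> {"op": "apply_moves", "data": {"hand": [-1,-1,-1,-1,-1,-1,-1,-1], "translation": [[1.78,0.1,2],[0,0,4],[0,0,4],[0,0,4],[0,0,4],[0,0,2],[0,0,1.1],[0,0,0]], "rot": [[0,0,0],[0,0,0],[0,0,0],[0,0,0],[0,0,0],[0,0,0],[0,0,0],[0,0,0]]}}

```text
clock: 3.5
ee_pos: [595.5, 374.4, 12.0]
tcp_rot: [180.0, 0.0, 162.4]
wrist_force: [0.3, -0.6, 0.5]
width: 87.9
```

>>> {"op": "apply_moves", "data": {"hand": [1,1,1,1,1,1,1,1], "translation": [[0,0,0],[0,0,0],[0,0,0],[0,0,0],[0,0,0],[0,0,0],[0,0,0],[0,0,0]], "rot": [[0,0,0],[0,0,0],[0,0,0],[0,0,0],[0,0,0],[0,0,0],[0,0,0],[0,0,0]]}}

```text
clock: 4.5
ee_pos: [595.6, 374.2, 12.0]
tcp_rot: [180.0, 0.0, 162.4]
wrist_force: [-1.0, 0.2, 4.6]
width: 50.0
```

>>> {"op": "apply_moves", "data": {"hand": [1,1,1,1,1,1,1,1], "translation": [[0,0,-1],[0,0,-3],[0,0,-4],[0,0,-4],[0,0,-4],[0,0,-3],[0,0,-2],[0,0,0]], "rot": [[0,0,0],[0,0,0],[0,0,0],[0,0,0],[0,0,0],[0,0,0],[0,0,0],[0,0,0]]}}

```text
clock: 5.5
ee_pos: [595.9, 374.2, 222.7]
tcp_rot: [179.9, 0.1, 162.4]
wrist_force: [0.1, -0.3, -3.3]
width: 49.5
```

```bash
cat > held.py <<'E'
from look import *
def held(lbl,M,below,n):
    # fit held part in TOOL frame: image coordinates with T=T_tool_cam (tool z down => flip)
    d=eyes.capture('wrist'); s=arm.observe()
    cv2.imwrite(f'pics/{n}.png',d['img'][:,:,::-1])
    F=np.diag([1,-1,-1,1.]); T=F@d['T_tool_cam']  # frame: x=tool x, y=-tool y, z=up
    print(s['clock'],np.round(s['ee_pos'],1),s['width'],np.round(s['wrist_force'],1))
    ms=eyes.silhouettes(lbl,'wrist')
    for m in ms[:2]:
        mm=m['pixels'].astype(float); v,u=np.nonzero(mm); print(m['conf'],u.min(),u.max(),v.min(),v.max())
    return d,T,s
E
python3 -c "
from held import *
d,T,s=held('head_hub',HEAD,-12,'w3')
im=d['img'][:,:,::-1].copy()
for r,a in((48,0),(48,6),(25,48),(16.5,48)):
    cv2.polylines(im,[np.round(proj(ring(0,0,a-11.7,r),d,T)*16).astype(np.int32)],True,(0,255,0),1,cv2.LINE_AA,4)
cv2.imwrite('pics/w3o.png',cv2.resize(im[150:384,110:400],None,fx=2.5,fy=2.5))
"
```

```text
5.55 [595.2 373.8 221.1] 50.220180483613646 [-0.2 -0.9 -3.5]
0.92 168 344 149 305
0.27 17 96 27 102
```

View pics/w3o.png

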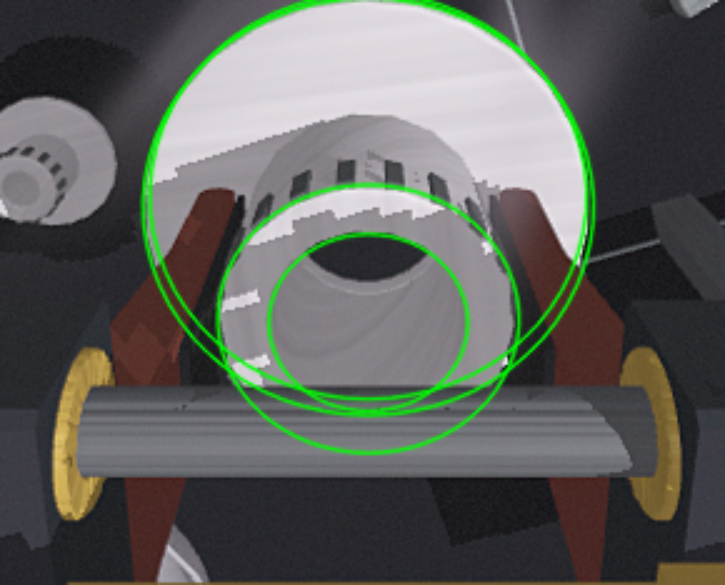

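>>> {"op": "apply_moves", "data": {"hand": [1,1,1,1,1,1,1,1], "translation": [[-2,-3.85,0],[-2,-3.85,0],[-2,-3.85,0],[-2,-3.85,0],[-2,-3.85,0],[-2,-3.85,0],[-2,-3.85,0],[-2,-3.85,0]], "rot": [[0,0,0],[0,0,0],[0,0,0],[0,0,0],[0,0,0],[0,0,0],[0,0,0],[0,0,0]]}}

```text
clock: 6.6
ee_pos: [653.7, 30.5, 219.6]
tcp_rot: [-179.9, -0.2, 162.4]
wrist_force: [0.8, 0.4, -4.7]
width: 49.8
```

>>> {"op": "apply_moves", "data": {"hand": [1,1,1,1,1,1,1,1], "translation": [[-1.75,-3.35,0],[-1.75,-3.35,0],[-1.75,-3.35,0],[-1.75,-3.35,0],[-1.75,-3.35,0],[0,0,0],[0,0,0],[0,0,0]], "rot": [[0,0,0],[0,0,0],[0,0,0],[0,0,0],[0,0,0],[0,0,0],[0,0,0],[0,0,0]]}}

```text
clock: 7.6
ee_pos: [687.1, -152.2, 220.8]
tcp_rot: [180.0, -0.1, 162.5]
wrist_force: [0.4, 0.3, -3.4]
width: 49.9
```

```bash
python3 -c "
from held import *
P=[]
for i in range(3):
  s=arm.observe(); P.append(s['ee_pos']); d=eyes.capture('wrist')
print(P,s['tcp_rot'],np.round(s['joint_positions']),s['clock'])
s['ee_pos']=np.mean(P,0); s['tcp_rot']=[180,0,162.37]
T=tool_T(s,d); im=d['img'][:,:,::-1].copy()
cv2.imwrite('pics/w4.png',im)
for q in((582,-118),):
  for r,a in((50,80),(14,122),(10,127),(10,138),(4,148),(14,80)):
    cv2.polylines(im,[np.round(proj(ring(*q,a,r),d,T)*16).astype(np.int32)],True,(0,255,0),1,cv2.LINE_AA,4)
cv2.imwrite('pics/w4o.png',cv2.resize(im[0:260,100:460],None,fx=2.2,fy=2.2))
np.savez('w4.npz',T=T,img=d['img'],fx=d['fx'],fy=d['fy'],cx=d['cx'],cy=d['cy'])
"
```

```text
[array([ 687.11584284, -152.19051785,  220.76382899]), array([ 687.21895147, -152.32636366,  221.06925744]), array([ 687.31296923, -152.58592506,  221.34995278])] [ 1.79970868e+02 -3.56552230e-02  1.62475695e+02] [-2. 31. 14. 85. -8. 65. 86.] 7.7
```

View pics/w4o.png

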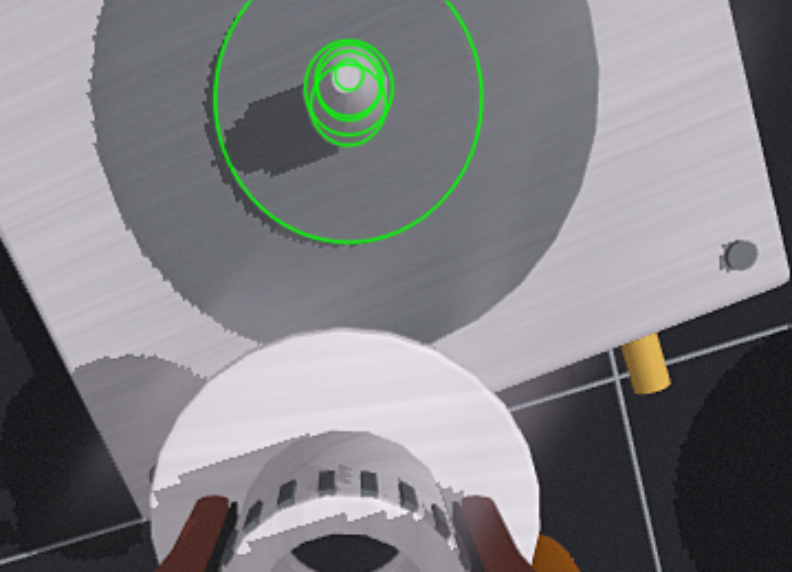

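```bash
python3 -c "
from h import *
z=np.load('w4.npz'); d={k:float(z[k]) for k in('fx','fy','cx','cy')}; T=z['T']
base=z['img'][:,:,::-1]
c0=base[0:100,200:320]; S=6
o=[]
for q in((582,-118),(583,-119.5)):
  im=cv2.resize(c0,None,fx=S,fy=S,interpolation=cv2.INTER_CUBIC)
  for r,a in((14,122),(14,80),(4,148),(50,80)):
    p=(proj(ring(*q,a,r),d,T)-[200,0]+.5)*S
    cv2.polylines(im,[np.round(p*16).astype(np.int32)],True,(0,255,0) if a!=148 else (0,0,255),1,cv2.LINE_AA,4)
  o.append(im[:,100:500])
cv2.imwrite('pics/w4z.png',np.hstack(o))
"
```

```text
(no output)
```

View pics/w4z.png

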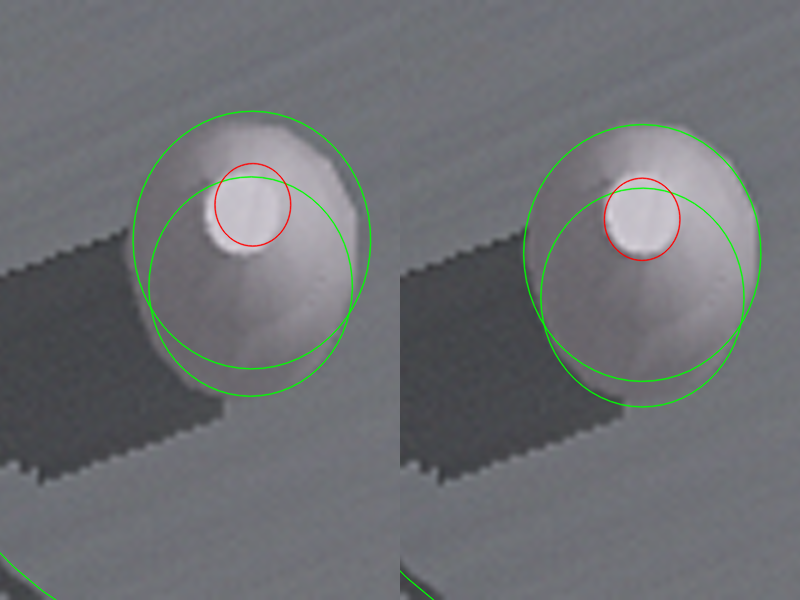

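```bash
python3 -c "
from held import *
P=[]
for i in range(4):
  s=arm.observe(); P.append(s['ee_pos']); d=eyes.capture('wrist')
  T=tool_T(s,d); 
  print(np.round(P[-1],1),np.round(s['tcp_rot'],2))
s['ee_pos']=np.mean(P,0); s['tcp_rot']=[180,0,162.37];T=tool_T(s,d)
base=d['img'][:,:,::-1]
c0=base[0:100,200:320]; S=6
o=[]
for q in((583,-119.5),(583.5,-120.5)):
  im=cv2.resize(c0,None,fx=S,fy=S,interpolation=cv2.INTER_CUBIC)
  for r,a in((14,122),(14,80),(4,148),(50,80)):
    p=(proj(ring(*q,a,r),d,T)-[200,0]+.5)*S
    cv2.polylines(im,[np.round(p*16).astype(np.int32)],True,(0,255,0) if a!=148 else (0,0,255),1,cv2.LINE_AA,4)
  o.append(im[:,100:500])
cv2.imwrite('pics/w5z.png',np.hstack(o))
R0=R.from_euler('xyz',[180,0,162.37],degrees=True).as_matrix()
for q in((583,-119.5),(583.5,-120.5)): print(R0.T@(np.array([*q,0])-s['ee_pos']))
"
```

```text
[ 687.3 -152.9  221.5] [ 1.7998e+02 -2.0000e-02  1.6245e+02]
[ 687.4 -153.2  221.7] [179.98  -0.   162.43]
[ 687.3 -153.5  221.7] [179.99   0.   162.42]
[ 687.3 -153.7  221.8] [1.7999e+02 1.0000e-02 1.6240e+02]
[109.6823679    0.64320093 221.65968457]
[ 1.08902983e+02 -1.58396817e-01  2.21659685e+02]
```

View pics/w5z.png

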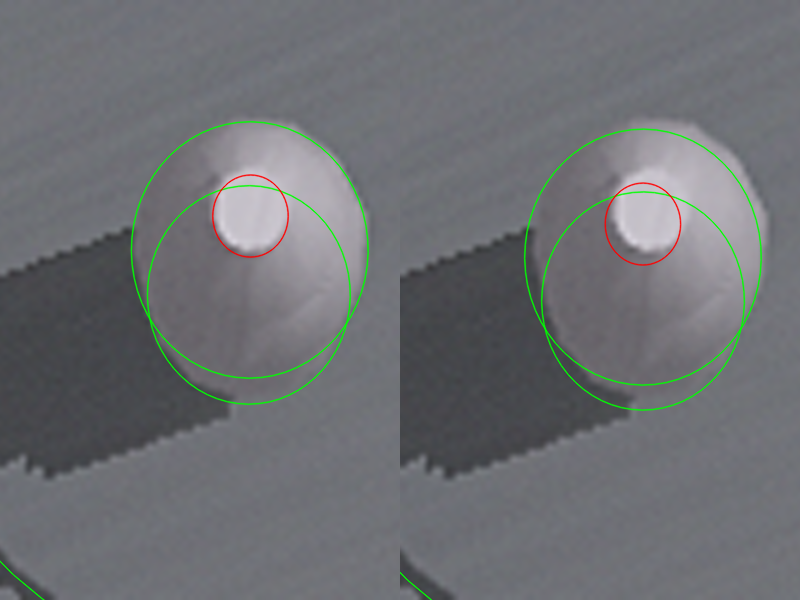

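>>> {"op": "apply_moves", "data": {"hand": [1,1,1,1,1,1,1,1], "translation": [[2.5,0.15,0],[3.5,0,0],[3.5,0,0],[1.5,0,0],[0,0,2],[0,0,2],[0,0,1],[0,0,0]], "rot": [[0,0,0],[0,0,0],[0,0,0],[0,0,0],[0,0,0],[0,0,0],[0,0,0],[0,0,0]]}}

```text
clock: 8.95
ee_pos: [582.9, -119.4, 171.2]
tcp_rot: [-180.0, -0.1, 162.4]
wrist_force: [0.6, 0.1, -2.9]
width: 49.9
```

```bash
cat > ov.py <<'E'
from held import *
def ov(n,extra_head=None):
    for c in('top','side'):
        d=eyes.capture(c); s=arm.observe(); p=proj([(583,-119.5,120)],d)[0].astype(int)
        a=d['img'][max(p[1]-60,0):p[1]+60,p[0]-66:p[0]+67,::-1]
        cv2.imwrite(f'pics/{n}_{c}.png',cv2.resize(a,None,fx=4,fy=4,interpolation=cv2.INTER_CUBIC))
    a=cv2.imread(f'pics/{n}_top.png');b=cv2.imread(f'pics/{n}_side.png'); h=min(len(a),len(b))
    cv2.imwrite(f'pics/{n}.png',cv2.resize(np.hstack([a[:h],b[:h]]),None,fx=.75,fy=.75))
    print(s['clock'],np.round(s['ee_pos'],1),np.round(s['wrist_force'],1))
E
python3 -c "
from ov import *
ov('o1')"
```

```text
9.05 [ 583.6 -119.6  172.3] [-1.2  0.5 -4.5]
```

View pics/o1.png

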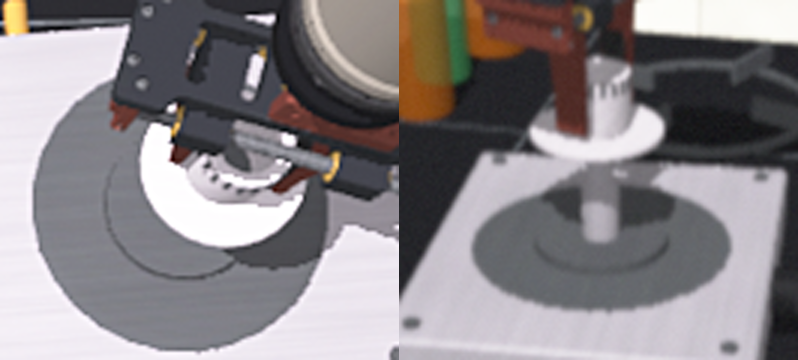

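The head is above the spigot and looks centred in the side view. I'll descend gradually and watch the force.

>>> {"op": "apply_moves", "data": {"hand": [1,1,1,1,1,1,1,1], "translation": [[0,0,0.8],[0,0,0.8],[0,0,0.8],[0,0,0.8],[0,0,0.5],[0,0,0.3],[0,0,0],[0,0,0]], "rot": [[0,0,0],[0,0,0],[0,0,0],[0,0,0],[0,0,0],[0,0,0],[0,0,0],[0,0,0]]}}

```text
clock: 10.05
ee_pos: [583.1, -119.5, 131.9]
tcp_rot: [180.0, 0.0, 162.4]
wrist_force: [1.0, 1.2, -3.6]
width: 49.5
```

>>> {"op": "apply_moves", "data": {"hand": [1,1,1,1,1,1,1,1], "translation": [[0,0,0.7],[0,0,0.8],[0,0,0.8],[0,0,0.7],[0,0,0.4],[0,0,0.3],[0,0,0.1],[0,0,0]], "rot": [[0,0,0],[0,0,0],[0,0,0],[0,0,0],[0,0,0],[0,0,0],[0,0,0],[0,0,0]]}}

```text
clock: 11.05
ee_pos: [583.0, -119.4, 93.7]
tcp_rot: [180.0, 0.0, 162.4]
wrist_force: [0.8, 0.3, -3.1]
width: 50.3
```

>>> {"op": "apply_moves", "data": {"hand": [1,1,1,1,1,1,1,1], "translation": [[0,0,0.1],[0,0,0.1],[0,0,0.05],[0,0,0],[0,0,0],[0,0,0],[0,0,0],[0,0,0]], "rot": [[0,0,0],[0,0,0],[0,0,0],[0,0,0],[0,0,0],[0,0,0],[0,0,0],[0,0,0]]}}

```text
clock: 12.05
ee_pos: [583.0, -119.4, 91.9]
tcp_rot: [180.0, 0.0, 162.4]
wrist_force: [-3.2, 0.9, 5.8]
width: 50.0
```

>>> {"op": "apply_moves", "data": {"hand": [-1,-1,-1,-1,-1,-1,-1,-1], "translation": [[0,0,0],[0,0,0],[0,0,0],[0,0,0],[0,0,-2],[0,0,-3],[0,0,-4],[0,0,-4]], "rot": [[0,0,0],[0,0,0],[0,0,0],[0,0,0],[0,0,0],[0,0,0],[0,0,0],[0,0,0]]}}

```text
clock: 13.05
ee_pos: [582.7, -119.4, 222.2]
tcp_rot: [-180.0, -0.0, 162.4]
wrist_force: [-0.3, -0.1, -0.1]
width: 87.7
```

```bash
python3 -c "
from ov import *
ov('o2')"
```

```text
13.15 [ 585.6 -120.1  225.8] [ 0.2 -0.5 -0. ]
```

View pics/o2.png

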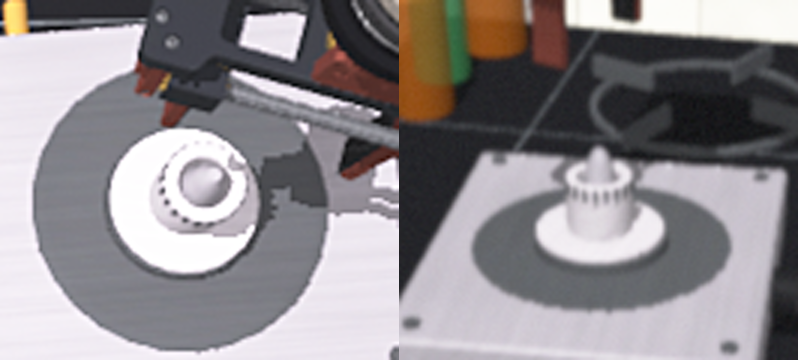

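The head sits flat and centred, with the spigot through its bore. Next is the white cap.

>>> {"op": "apply_moves", "data": {"hand": [-1,-1,-1,-1,-1,-1,-1,-1], "translation": [[3.6,4.4,0],[3.6,4.4,0],[3.6,4.4,0],[3.6,4.4,0],[3.6,4.4,0],[3.0,3.6,0],[1.0,1.1,0],[0,0,0]], "rot": [[0,0,0],[0,0,0],[0,0,0],[0,0,0],[0,0,0],[0,0,0],[0,0,0],[0,0,0]]}}

```text
clock: 14.15
ee_pos: [453.8, 201.8, 220.6]
tcp_rot: [-180.0, -0.0, 162.5]
wrist_force: [-0.3, -1.3, 0.5]
width: 88.1
```

```bash
python3 -c "
from look import *
for i in range(3): eyes.capture('wrist')
look('cap_hub',CAP,(434.6,207.5),'w6')
P=[]
for i in range(3):
  s=arm.observe(); P.append(s['ee_pos']); d=eyes.capture('wrist')
  print(np.round(s['ee_pos'],1))
s['ee_pos']=np.mean(P,0); s['tcp_rot']=[180,0,162.37]; T=tool_T(s,d); im=d['img'][:,:,::-1].copy()
q=(434.6,208)
for r,a in((38,0),(38,6),(20,44)):
    cv2.polylines(im,[np.round(proj(ring(*q,a,r),d,T)*16).astype(np.int32)],True,(0,255,0),1,cv2.LINE_AA,4)
im=im[60:210,160:360]; cv2.imwrite('pics/w6o.png',cv2.resize(im,None,fx=4,fy=4))
"
```

```text
14.35 [454.9 199.9 221. ] [-1.7996e+02  1.0000e-02  1.6219e+02] [-34.  11.   3. 113.  -1.  56.  42.]
[{'centre': [433.8, 210.5, 27.3], 'conf': 0.71}, {'centre': [538.6, 120.8, 31.8], 'conf': 0.71}, {'centre': [365.0, 89.0, 30.5], 'conf': 0.7}]
0.94 136.3669121514992 116.31483429773803 102 171 82 151 (array([ 761.553125, -189.8125  ]), np.float64(3802.0), np.float64(3802.0))
0.89 213.39442366541994 245.38898333900033 182 244 216 276 (array([537.29643428, 118.19600279]), np.float64(109.94509803921568), np.float64(2941.0))
0.58 257.8307823129252 142.41071428571428 225 291 109 176 (array([435.99018965, 206.93666744]), np.float64(192.35686274509803), np.float64(3528.0))
[454.6 200.7 221.1]
[454.5 200.9 221.2]
[454.4 201.1 221.2]
```

View pics/w6o.png

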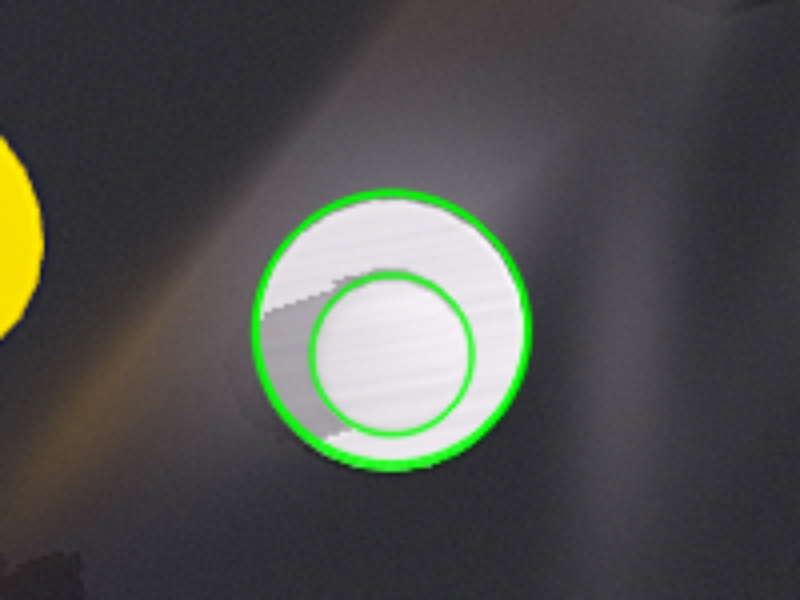

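View pics/w6.png

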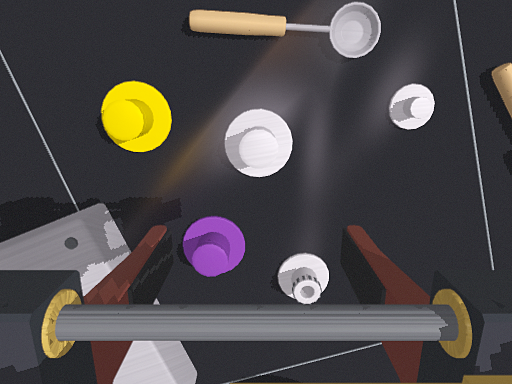

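>>> {"op": "apply_moves", "data": {"hand": [-1,-1,-1,-1,-1,-1,-1,-1], "translation": [[1.99,0,2],[0,0,4],[0,0,4],[0,0,4],[0,0,4],[0,0,2],[0,0,1],[0,0,0.1]], "rot": [[0,0,0],[0,0,0],[0,0,0],[0,0,0],[0,0,0],[0,0,0],[0,0,0],[0,0,0]]}}

```text
clock: 15.65
ee_pos: [435.2, 207.7, 10.0]
tcp_rot: [-180.0, -0.0, 162.4]
wrist_force: [0.5, 0.5, -0.6]
width: 87.8
```

>>> {"op": "apply_moves", "data": {"hand": [1,1,1,1,1,1,1,1], "translation": [[0,0,0],[0,0,0],[0,0,0],[0,0,0],[0,0,0],[0,0,0],[0,0,0],[0,0,0]], "rot": [[0,0,0],[0,0,0],[0,0,0],[0,0,0],[0,0,0],[0,0,0],[0,0,0],[0,0,0]]}}

```text
clock: 16.65
ee_pos: [435.2, 207.8, 10.2]
tcp_rot: [180.0, 0.0, 162.4]
wrist_force: [-0.5, -0.4, 2.0]
width: 39.3
```

>>> {"op": "apply_moves", "data": {"hand": [1,1,1,1,1,1,1,1], "translation": [[0,0,-1],[0,0,-3],[0,0,-4],[0,0,-4],[0,0,-4],[0,0,-3],[0,0,-2],[0,0,0]], "rot": [[0,0,0],[0,0,0],[0,0,0],[0,0,0],[0,0,0],[0,0,0],[0,0,0],[0,0,0]]}}

```text
clock: 17.65
ee_pos: [435.7, 208.0, 221.6]
tcp_rot: [179.9, 0.1, 162.4]
wrist_force: [-0.2, -0.3, -3.1]
width: 39.6
```

```bash
python3 -c "
from held import *
d,T,s=held('cap_hub',CAP,-10,'w7')
im=d['img'][:,:,::-1].copy()
for r,a in((38,0),(38,6),(20,44)):
    cv2.polylines(im,[np.round(proj(ring(0,0,a-10,r),d,T)*16).astype(np.int32)],True,(0,255,0),1,cv2.LINE_AA,4)
cv2.imwrite('pics/w7o.png',cv2.resize(im[150:384,110:400],None,fx=2.5,fy=2.5))
"
```

```text
17.7 [435.  207.6 220.3] 39.772977037379306 [-0.5  0.6 -2.3]
0.71 102 170 101 170
0.66 186 327 169 304
```

View pics/w7o.png

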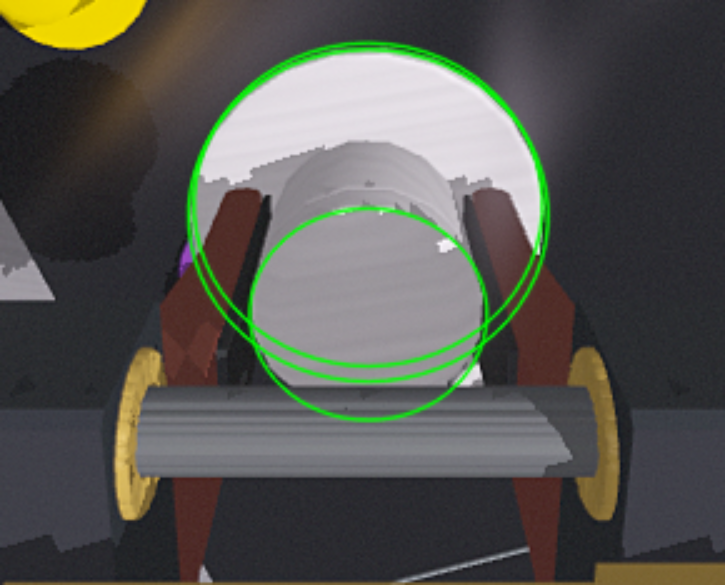

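>>> {"op": "apply_moves", "data": {"hand": [1,1,1,1,1,1,1,1], "translation": [[-3.6,-4,0],[-3.6,-4,0],[-3.6,-4,0],[-3.6,-4,0],[-3.6,-4,0],[-3.6,-4,0],[-1.8,-2,0],[-0.55,-0.69,0]], "rot": [[0,0,0],[0,0,0],[0,0,0],[0,0,0],[0,0,0],[0,0,0],[0,0,0],[0,0,0]]}}

```text
clock: 18.75
ee_pos: [581.9, -121.0, 218.5]
tcp_rot: [-179.9, -0.1, 162.2]
wrist_force: [0.4, 0.6, -1.7]
width: 39.6
```

>>> {"op": "apply_moves", "data": {"hand": [1,1,1,1,1,1,1,1], "translation": [[0,0,0],[0,0,0],[0,0,2],[0,0,2],[0,0,1],[0,0,0.5],[0,0,0],[0,0,0]], "rot": [[0,0,0],[0,0,0],[0,0,0],[0,0,0],[0,0,0],[0,0,0],[0,0,0],[0,0,0]]}}

```text
clock: 19.75
ee_pos: [583.0, -119.2, 165.8]
tcp_rot: [180.0, 0.1, 162.4]
wrist_force: [-0.5, -0.1, -2.6]
width: 39.5
```

```bash
python3 -c "
from ov import *
ov('o3')"
```

```text
19.85 [ 582.9 -119.3  165.7] [ 0.5 -0.1 -3. ]
```

View pics/o3.png

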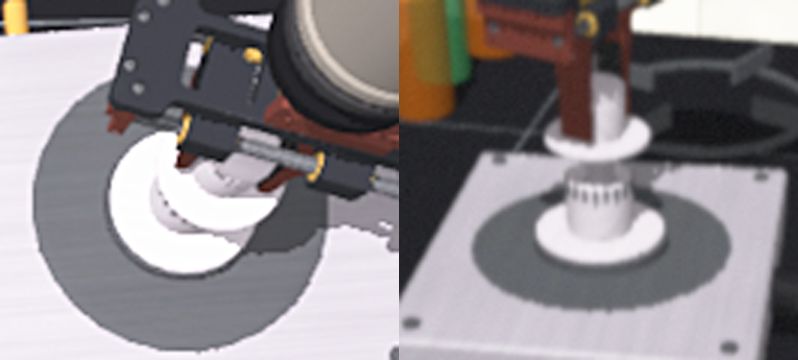

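>>> {"op": "apply_moves", "data": {"hand": [1,1,1,1,1,1,1,1], "translation": [[0,0,0.4],[0,0,0.5],[0,0,0.5],[0,0,0.5],[0,0,0.4],[0,0,0.2],[0,0,0],[0,0,0]], "rot": [[0,0,0],[0,0,0],[0,0,0],[0,0,0],[0,0,0],[0,0,0],[0,0,0],[0,0,0]]}}

```text
clock: 20.85
ee_pos: [582.7, -119.2, 140.3]
tcp_rot: [180.0, 0.0, 162.4]
wrist_force: [0.6, -0.2, -1.8]
width: 39.6
```

>>> {"op": "apply_moves", "data": {"hand": [1,1,1,1,1,1,1,1], "translation": [[0,0,0.1],[0,0,0.1],[0,0,0.1],[0,0,0],[0,0,0],[0,0,0],[0,0,0],[0,0,0]], "rot": [[0,0,0],[0,0,0],[0,0,0],[0,0,0],[0,0,0],[0,0,0],[0,0,0],[0,0,0]]}}

```text
clock: 21.85
ee_pos: [582.6, -119.2, 138.3]
tcp_rot: [180.0, 0.0, 162.4]
wrist_force: [-4.3, 0.9, 7.7]
width: 39.2
```

The force shows contact at the expected height, so I'll release and retreat.

>>> {"op": "apply_moves", "data": {"hand": [-1,-1,-1,-1,-1,-1,-1,-1], "translation": [[0,0,0],[0,0,0],[0,0,0],[0,0,0],[0,0,-2],[0,0,-3],[0,0,-4],[0,0,-4]], "rot": [[0,0,0],[0,0,0],[0,0,0],[0,0,0],[0,0,0],[0,0,0],[0,0,0],[0,0,0]]}}

```text
clock: 22.85
ee_pos: [582.3, -119.2, 268.2]
tcp_rot: [-180.0, -0.0, 162.4]
wrist_force: [-0.2, 0.5, -0.6]
width: 87.6
```

>>> {"op": "apply_moves", "data": {"hand": [-1,-1,-1,-1,-1,-1,-1,-1], "translation": [[-3,0,0],[-3,0,0],[-3,0,0],[-2,0,0],[0,0,0],[0,0,0],[0,0,0],[0,0,0]], "rot": [[0,0,0],[0,0,0],[0,0,0],[0,0,0],[0,0,0],[0,0,0],[0,0,0],[0,0,0]]}}

```text
clock: 23.85
ee_pos: [687.0, -152.3, 267.5]
tcp_rot: [180.0, 0.0, 162.4]
wrist_force: [0.3, 0.8, -0.4]
width: 87.7
```

```bash
python3 -c "
from ov import *
ov('o4')
s=arm.observe(); d=eyes.capture('wrist'); T=tool_T(s,d); im=d['img'][:,:,::-1].copy()
for r,a in((48,80),(48,86),(38,128),(38,134),(20,172)):
    cv2.polylines(im,[np.round(proj(ring(583,-119.5,a,r),d,T)*16).astype(np.int32)],True,(0,255,0),1,cv2.LINE_AA,4)
cv2.imwrite('pics/w8.png',im)
d=eyes.capture('top');cv2.imwrite('pics/t9.png',d['img'][:,:,::-1])
d=eyes.capture('side'); im=d['img'][:,:,::-1].copy()
for r,a in((48,80),(48,86),(38,128),(38,134),(20,172)):
    cv2.polylines(im,[np.round(proj(ring(581,-115,a,r),d)*16).astype(np.int32)],True,(0,255,0),1,cv2.LINE_AA,4)
p=(236,110); cv2.imwrite('pics/s9.png',cv2.resize(np.hstack([d['img'][60:170,180:290,::-1],im[60:170,180:290]]),None,fx=3.6,fy=3.6,interpolation=cv2.INTER_CUBIC))
"
```

```text
23.95 [ 687.2 -152.4  267.4] [ 0.8  0.2 -0.2]
```

View pics/s9.png

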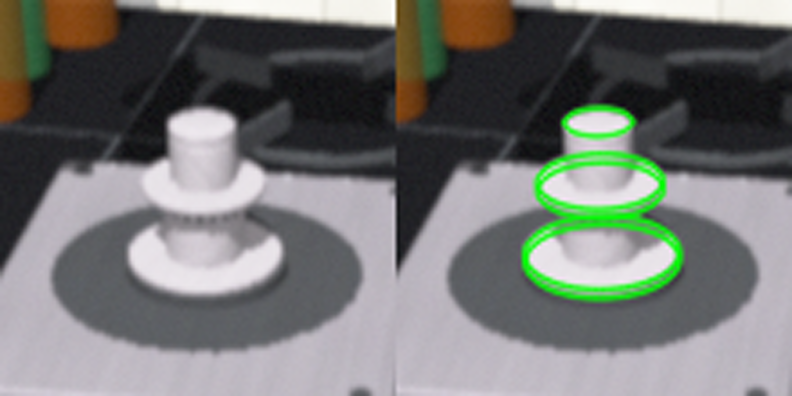

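View pics/w8.png

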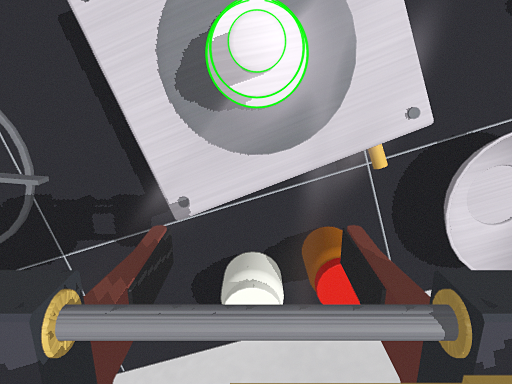

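View pics/t9.png

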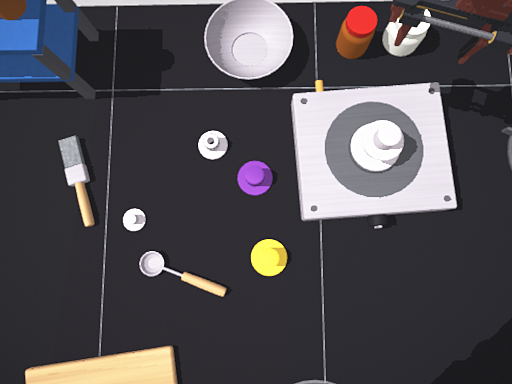

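The head and cap are stacked flat and match the model outlines at their seated heights. The spare, the small cap and both look-alikes haven't moved. I'll hand in now.

```bash
python3 -c "
from workcell import arm
print(arm.close_job(), arm.observe()['clock'])"
```

```text
the job is handed in; nothing more can be done
the job is handed in; nothing more can be done
```

I set the large burner head over the spigot onto its seat, then set the white closed-topped cap over the spigot end onto the head. I retreated and handed the job in at about 24 s.

- **Seating:** both parts made contact at their expected heights (about 10 N) and showed no sideways force on the way down.
- **Final pictures:** from the side, both flanges are level. In the side and wrist views, the outlines line up with the models at their seated heights. The spare head, the small cap and the purple and yellow look-alikes have not moved.
- **Disagreements:** the side camera put things about 3–5 mm from where the wrist and top cameras did, so I relied on the wrist camera. The cap's flange looked about 1 mm smaller in radius than stated, which did not affect the fit.

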